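# Shut the project case and fasten its hasp

### The arm

A 6-joint arm with a two-finger parallel gripper is mounted at the origin on the work surface. World frame = base frame: x ahead of the robot, y to its left, z up, the work surface at z = 0. Lengths are in m, angles in rad, forces in N, time in s.
With the tool pointing down it reaches from about 0.25 to 0.725 m from the base axis. Payload 4 kg.
Tool frame: the origin (TCP) lies midway between the tips of the shut fingers; the grasp point (between the pads) lies bot.grasp_offset behind it (bot.grasp_offset is the distance from the TCP to the grasp point, in m); z points along the fingers, y is the line along which they close (so a half turn about z gives the same grasp; the last joint's range is limited). The gripper opens to 85 mm and grips with 20 to 120 N. Pads are 22 mm wide; open, the fingers measure 114 mm over their backs; the gripper's body (76 mm by 85 mm) begins 54 mm behind the grasp point. The pads swing forward as they close: fully open they stand 13 mm farther back than shut.
Start: joints at [1.211, 0.241, 0.005, 1.335, 0, 1.571], TCP at [0.176, 0.468, 0.231] pointing down, gripper open.
Joint ranges: [-2.72, 2.72], [-1.05, 1.87], [-1.09, 1.28], [-1.99, 2.15], [-1.42, 1.44], [-3.14, 3.14]. Speed limits (rad/s): [2.79, 2.79, 3.14, 3.14, 3.14, 3.14].

### API

Orientations are given as a unit quaternion [w, x, y, z].
In Python, from rig import bot gives the robot as it stands.
- The arm moves only by the tool carry_out, never from a script. Its argument "increments" is one flat list of numbers, 6 for each row, row after row: the shift along the tool's x, y, z in cm, then the turn, a rotation vector about the tool's x, y, z in degrees. A call has 1 to 20 rows; each row is the pose to reach, as a shift and turn from the pose commanded when the call began, along the tool's axes at that moment; what a row does not reach only later rows make up. A row lasts 1/8 s, in which the tool goes at most 62.5 mm and 10.7 degrees, less where a joint would pass 70% of its speed; a pose out of reach is approached as far as the arm can. A call with a gripper value outside its range is refused whole. "claw" is the opening, from -1 (shut) to 1 (fully open), set as the call begins (left out, the last holds). The fingers move at their own pace and stop on an object; "squeeze" is the grip in N (left out, the last holds). Time passes only in rows, so rows that repeat a pose let the fingers close. It gives the time, the measured TCP pose, the force, the opening and the grip force at its end, in the units of the state.
- bot.state(): the state, without advancing time (a new reading comes with each control period).
- bot.camera(name): name is "scene" or "top" or "wrist"; returns a dict with "image" (480x640x3 uint8, red, green, blue), "vertical_fov" (degrees; the focal length in pixels is half the picture's height over the tangent of half this angle, whatever the lens; pixels are square), "cx", "cy" (the principal point, pixels), "eye" and "rotation" of the camera in the world; the wrist camera has in their place "tool_from_camera" (4x4, takes a point from camera to tool coordinates, whose origin is the TCP and whose axes are the flange's). Camera axes: x right, y down, z forward; pixel columns grow to the right and rows downward; lengths in m; the calibration is good to about 2 mm. A picture is of the moment at which its call begins: read the wrist's pose just before it. There is no depth.
- bot.sign_off(): hands the job in; it is judged then, once.
The state is a dict: "time": time; "qpos": joint angles; "qvel": joint speeds; "joint_efforts": joint torques, N m; "ee_pos": TCP position; "orientation": TCP orientation; "ft_force": force on the tool from outside, world axes, zero at the start; "torque": the same for the moment, N m; "finger_gap": finger opening in m; "gripper_force": force on a finger pad.
Only numpy, scipy, OpenCV 4.12 (cv2) and the standard library are available. Lean on these libraries where they do the work, as an engineer would, in place of code of your own. Each camera call takes 0.05 s, during which the arm holds its last target. There are 200 camera calls.

### The job

The aluminium project case has been left with its lid up. Shut the lid fully, and only then swing the steel hasp down over the catch on the front of the case until it hangs flat against the front with the catch through its slot. Leave the other things on the desk where they are.

Things in the scene. Friction and masses are not known exactly. Their poses are not given: they have to be found in the camera images.
- case: grey aluminium case, open box 140 (x) x 200 (y) x 100 mm high, 4 mm walls, fixed to the desk, its lid aside. Origin under its centre on the desk, z up. The side with the catch is +x of the case (turned away from the robot), the lid's hinge is along the -x side.
- lid (a joint): angle of the lid, rad: 0 shut flat on the case, growing as its catch-side edge lifts towards the robot, at most 1.4. Stiff hinge: it stays where it is left, and takes about 5 N at its outer part to move. The lid is a flat aluminium plate 144 mm from hinge to free edge, 204 mm wide, 8 mm thick, no handle; shut, its top is 108 mm above the desk.
- hasp (a joint): angle of the hasp against the lid, rad: 0 hanging down flat along the case's front (when the lid is shut), 1.57 standing straight out in front, 3.0 (its limit) almost straight up from the lid. Stiff pivot: it stays where it is left, and takes about 1.5 N to move.
- lid_hinge (a point): middle of the lid's hinge line, at the lid's underside, 100 mm above the desk. The axes turn with the lid: x from the hinge to the free edge, y along the hinge line, z out of the lid's outer face (8 mm away).
- lid_edge (a point): middle of the lid's free edge, on its outer face; turns with the lid.
- hasp_pivot (a point): middle of the hasp's pivot (a rod 8 mm thick along y), 4 mm beyond the lid's free edge and 6 mm above its underside (106 mm above the desk when shut). Axes turn with the hasp: -z runs along the hasp from pivot to tip, x is the normal of its outer face, the face to push on to swing it over the catch.
- hasp_end (a point): middle of the hasp's tip, 76 mm from the pivot. The hasp is a steel plate 46 mm wide and 3 mm thick: solid to 44 mm from the pivot, then a slot 26 mm wide from 44 to 66 mm, then a cross bar and a lip that turns 10 mm outwards.
- catch (a point): outermost point of the catch, a steel U-shaped staple 20 mm wide and 6 mm thick that sticks out 24 mm from the middle of the case's front, 51 mm above the desk. With the lid shut and the hasp down it stands through the hasp's slot, 55 mm below the pivot.
- meter: silver standing-wave meter box, 90 x 120 x 75 mm high, loose, a bystander beside the case. Origin under its centre, z up.
- battery: red rechargeable battery pack, 100 x 52 x 36 mm high, loose, a bystander beside the case. Origin under its centre, long along its x.
- resistor: white ceramic power resistor on two steel end plates, 111 mm long along its y, 34 mm high, loose, a bystander beyond the case's front. Origin under its centre.

How it is judged:
By the outcome, as a careful person would: the job done as asked, in the order asked, and still so for the second after the job is handed in, with the robot touching nothing.
It also fails if it takes over 51 s, if anything falls off the work surface, if the arm or the gripper's body presses on something with over 40 N, if the wrist force passes 120 N, or if a joint passes its speed limit or range.

## Working session

There is one attempt and no reset: what is moved stays moved. The work goes in short steps, Python scripts to look and compute and a tool call to move; the robot and the scene stay as the last step left them, time stands still between calls to the robot, and variables do not carry over. Pictures are saved under pics/ and viewed, at most 10 in all, crops included, and the job is handed in when it is done.

Besides the shell and the picture viewer there is one more tool, called after ">>>" in YAML: its name, and indented under it one key for each argument. carry_out: Moves the arm, as the interface text tells. Its arguments: {"type":"object","properties":{"increments":{"type":"array"},"claw":{"type":"number"},"squeeze":{"type":"number"}},"required":["increments"]}

```bash
mkdir -p pics; python3 - <<'E'
from rig import bot
import cv2,json,numpy as np
s=bot.state();print(s,bot.grasp_offset)
for n in("scene","top"):
    c=bot.camera(n);cv2.imwrite(f"pics/{n}0.png",c["image"][:,:,::-1]);np.save(f"{n}0.npy",{k:v for k,v in c.items()},allow_pickle=True)
    print(n,{k:v for k,v in c.items() if k!="image"})
E
```

```text
{'time': 0.0, 'qpos': array([1.21098346e+00, 2.41401711e-01, 3.71487283e-03, 1.33518558e+00,
       1.79260887e-05, 1.57082434e+00]), 'qvel': array([-0.00120986,  0.00129585, -0.00179168,  0.00101337, -0.00148224,
        0.00172908]), 'joint_efforts': array([ 6.68628072e-04, -3.72314751e+01,  2.52409691e+01,  1.70680799e-02,
        9.07633307e-06,  1.19352837e-06]), 'ee_pos': array([0.17582225, 0.46739263, 0.23041501]), 'orientation': array([-1.94548993e-04,  1.78951210e-01,  9.83857402e-01, -1.01968868e-03]), 'ft_force': array([ 0.74917687, -0.36162116,  0.75282789]), 'torque': array([ 0.0274927 , -0.01696101,  0.03214725]), 'gripper_force': 0.0, 'finger_gap': 0.08532043031916656} 0.0187
scene {'vertical_fov': 55.878586228884245, 'cx': 311.3864419687715, 'cy': 233.6625901314466, 'eye': array([ 1.29658514, -0.10362668,  0.65341116]), 'rotation': array([-0.32898823,  0.7095405 ,  0.5648636 , -0.26315043])}
top {'vertical_fov': 48.33181422166097, 'cx': 318.3389118099512, 'cy': 238.1463479703287, 'eye': array([0.42440665, 0.0643976 , 1.32410885]), 'rotation': array([ 0.0595292 , -0.70058839,  0.70881348, -0.05670649])}
```

View pics/scene0.png

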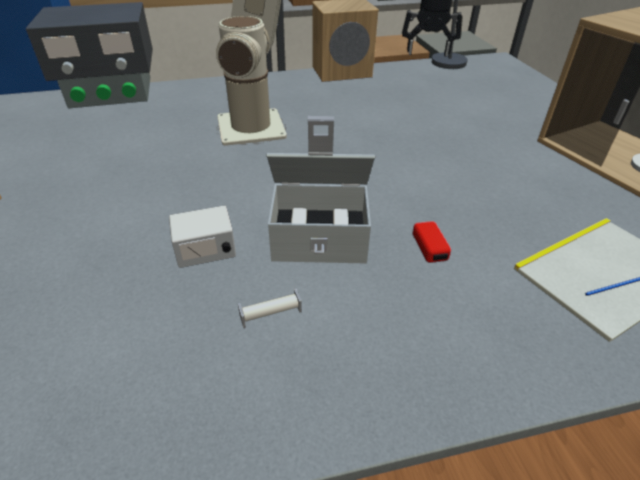

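View pics/top0.png

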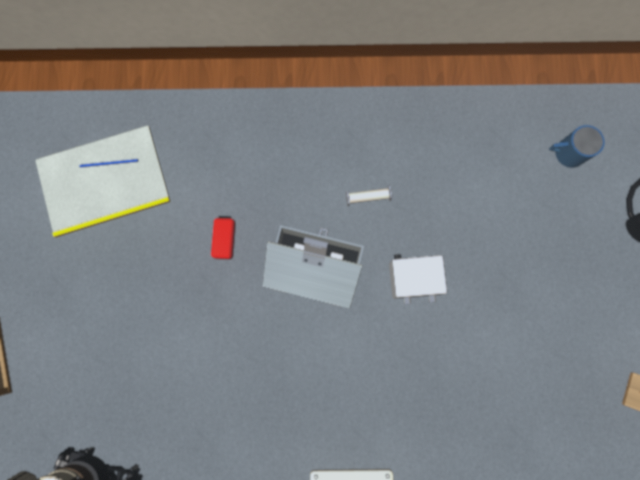

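The scene view shows the case front at about (270–370, 185–260), with the lid up and the hasp standing above it at (320,135). The top view shows the lid at (265–360, 243–305), the hasp at (315,250), the catch at (323,232), the battery to its left, the meter to its right and the resistor beyond it.

```bash
python3 - <<'E'
import cv2,numpy as np
a=cv2.imread("pics/scene0.png")[105:275,255:385];b=cv2.imread("pics/top0.png")[215:315,250:375]
a=cv2.resize(a,None,fx=3,fy=3,interpolation=cv2.INTER_CUBIC);b=cv2.resize(b,None,fx=3.2,fy=3.2,interpolation=cv2.INTER_CUBIC)
o=np.zeros((510,800,3),np.uint8);o[:a.shape[0],:a.shape[1]]=a;o[:b.shape[0],395:395+b.shape[1]]=b
cv2.imwrite("pics/crop.png",o)
E
cat > h.py <<'E'
import numpy as np
from scipy.spatial.transform import Rotation as R
def load(n): return np.load(n+"0.npy",allow_pickle=True).item()
def Rm(c): q=np.array(c["rotation"]); return R.from_quat(q[[1,2,3,0]]).as_matrix()
def ray(c,u,v):
    f=240/np.tan(np.radians(c["vertical_fov"]/2)); d=Rm(c)@np.array([(u-c["cx"])/f,(v-c["cy"])/f,1]); return np.array(c["eye"]),d/np.linalg.norm(d)
def plane(c,u,v,z):
    e,d=ray(c,u,v); return e+d*(z-e[2])/d[2]
def tri(c1,p1,c2,p2):
    e1,d1=ray(c1,*p1);e2,d2=ray(c2,*p2)
    t=np.linalg.lstsq(np.c_[d1,-d2],e2-e1,rcond=None)[0];a=e1+t[0]*d1;b=e2+t[1]*d2
    return (a+b)/2,np.linalg.norm(a-b)
def proj(c,p):
    f=240/np.tan(np.radians(c["vertical_fov"]/2)); q=Rm(c).T@(np.array(p)-c["eye"]); return np.array([c["cx"]+f*q[0]/q[2],c["cy"]+f*q[1]/q[2]])
E
```

```text
(no output)
```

View pics/crop.png

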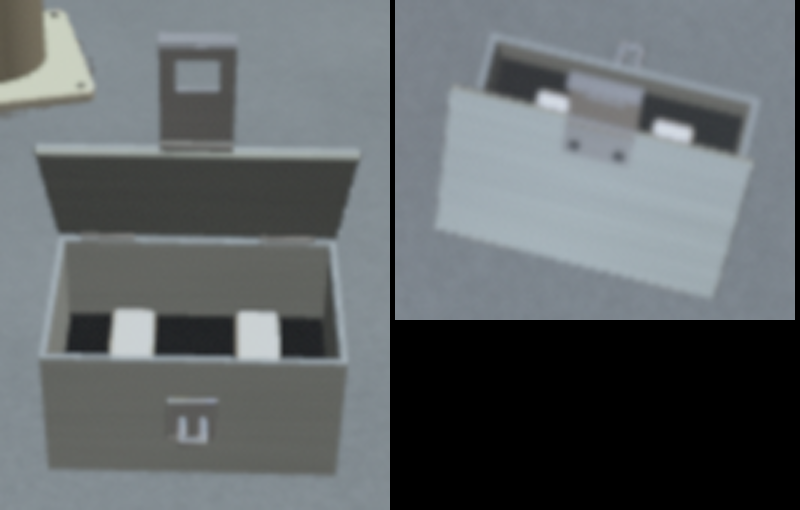

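```bash
python3 - <<'E'
from h import *
import cv2
S,T=load("scene"),load("top")
s=lambda x,y:(255+x/3-.33,105+y/3-.33)
t=lambda x,y:(250+(x-395)/3.2-.33,215+y/3.2-.33)
np.set_printoptions(precision=4,suppress=True)
P={}
for n,a,b in [("rimL",(345,358),(492,35)),("rimR",(43,357),(757,99)),("edgeL",(358,151),(452,88)),("edgeR",(38,148),(750,163)),("tipL",(237,37),(643,84)),("tipL?",(160,37),(643,84)),("tipR",(237,37),(570,70)),("baseL",(345,468),(492,35))]:
    P[n]=tri(S,s(*a),T,t(*b));print(n,*P[n])
print("rim top plane",plane(T,*t(492,35),.1),plane(T,*t(757,99),.1))
print("hinge",plane(T,*t(437,228),.108),plane(T,*t(713,297),.108), plane(T,*t(437,228),.1),plane(T,*t(713,297),.1))
print("rim scene",plane(S,*s(345,358),.1),plane(S,*s(43,357),.1))
print("hinge scene",plane(S,*s(338,238),.1),plane(S,*s(60,238),.1))
print("catch",plane(T,*t(632,45),.051),plane(S,*s(193,442),.048))
# bystanders
for n,lo,hi in [("red",None,None)]:
    im=T["image"].astype(int);m=((im[...,0]>150)&(im[...,1]<70)).astype(np.uint8)
    (c,_),k=cv2.findContours(m,0,1),0
    r=cv2.minAreaRect(max(c,key=cv2.contourArea));print(r,plane(T,*r[0],.036))
    for p in cv2.boxPoints(r):print(plane(T,*p,.036))
for p in [(393,258),(442,256),(446,293),(397,297)]:print("meter",plane(T,*p,.075))
for p in [(348,198),(390,194)]:print("res",plane(T,*p,.03))
E
```

```text
rimL [0.6579 0.1572 0.103 ] 0.0004200539925676477
rimR [ 0.6092 -0.0332  0.1001] 0.0027056261883966603
edgeL [0.6006 0.1746 0.2203] 0.0008628835800991426
edgeR [ 0.5492 -0.0188  0.2188] 0.0011126261011778877
tipL [0.5942 0.0726 0.3045] 0.04567094083386773
tipL? [0.5883 0.0513 0.3043] 0.0015317669009359636
tipR [0.5974 0.0949 0.3038] 0.0008222948320120803
baseL [0.6733 0.1614 0.0188] 0.003910461596724179
rim top plane [0.6584 0.1572 0.1   ] [ 0.609  -0.0345  0.1   ]
hinge [0.5179 0.1956 0.108 ] [0.467  0.0007 0.108 ] [0.5185 0.1964 0.1   ] [0.4673 0.0002 0.1   ]
rim scene [0.6545 0.1588 0.1   ] [ 0.6093 -0.0318  0.1   ]
hinge scene [0.5213 0.1981 0.1   ] [0.4757 0.0014 0.1   ]
catch [0.6588 0.055  0.051 ] [0.6555 0.0576 0.048 ]
((222.0345001220703, 238.0862274169922), (18.68523406982422, 39.5296516418457), 4.763641834259033) [0.6413 0.3036 0.036 ]
[0.5951 0.3294 0.036 ]
[0.6926 0.3235 0.036 ]
[0.6882 0.2776 0.036 ]
[0.5907 0.2841 0.036 ]
meter [ 0.5824 -0.1068  0.075 ]
meter [ 0.5858 -0.2221  0.075 ]
meter [ 0.499  -0.2271  0.075 ]
meter [ 0.4911 -0.1129  0.075 ]
res [ 0.7395 -0.0064  0.03  ]
res [ 0.7484 -0.111   0.03  ]
```

```bash
cat > k.py <<'E'
from h import *
from rig import bot
np.set_printoptions(precision=3,suppress=True)
YAW=np.radians(-14.4);C=np.array([.5655,.0795,0]);RZ=R.from_euler("z",YAW).as_matrix()
W=lambda p:C+RZ@np.array(p)
K=lambda p:RZ.T@(np.array(p)-C)
def tool(): 
    s=bot.state();q=s["orientation"];return s,R.from_quat(np.array(q)[[1,2,3,0]]).as_matrix()
def goal(): return RZ@np.diag([-1,1,-1.])   # tool x=-case x, y=case y, down
def rows(pts):
    s,M=tool();print("t",s["time"],"case pos",K(s["ee_pos"]),"F",RZ.T@s["ft_force"])
    rv=R.from_matrix(M.T@goal()).as_rotvec(degrees=True)
    for p in pts: print(np.round(M.T@(W(p)-s["ee_pos"])*100,1),np.round(rv,1))
E
python3 - <<'E'
from k import *
rows([(-.055,.075,.30),(-.055,.075,.21)])
th=np.linspace(1.05,0,8)
E
```

```text
t 0.1 case pos [-0.474  0.279  0.23 ] F [ 0.035  0.246 -0.363]
[-43.8 -15.7  -6.9] [-0.1 -0.  -6.2]
[-43.8 -15.7   2.1] [-0.1 -0.  -6.2]
```

>>> carry_out:
  increments: [-3,-1,-3,0,0,-1,-8,-3,-6,0,0,-2,-13,-4.7,-6.9,0,0,-4,-18,-6.5,-6.9,0,0,-6.2,-23,-8.2,-6.9,0,0,-6.2,-28,-10,-6.9,0,0,-6.2,-33,-11.8,-6.9,0,0,-6.2,-38,-13.6,-6.9,0,0,-6.2,-41.5,-15,-6.9,0,0,-6.2,-43.8,-15.7,-6.9,0,0,-6.2,-43.8,-15.7,-6.9,0,0,-6.2,-43.8,-15.7,-3,0,0,-6.2,-43.8,-15.7,0,0,0,-6.2,-43.8,-15.7,2.1,0,0,-6.2,-43.8,-15.7,2.1,0,0,-6.2,-43.8,-15.7,2.1,0,0,-6.2]
  claw: -1

```text
time: 2.1
ee_pos: [0.5307, 0.1675, 0.2113]
orientation: [0.0, 0.125, 0.992, 0.0]
ft_force: [-0.3, 0.8, 0.1]
finger_gap: 0.0004
gripper_force: 0.0
```

```bash
python3 - <<'E'
from k import *
import cv2
c=bot.camera("scene");cv2.imwrite("pics/s1.png",cv2.resize(c["image"][60:300,200:460,::-1],None,fx=2.5,fy=2.5))
def p(th,r=.118): # outer far corner of finger on lid outer face
    x=-.072+r*np.cos(th)-.008*np.sin(th);z=.1+r*np.sin(th)+.008*np.cos(th);return (x-.012,.075,z)
rows([p(t) for t in np.linspace(1.1,0,12)]);print(bot.state()["finger_gap"])
E
```

```text
t 2.15 case pos [-0.055  0.077  0.212] F [-0.165 -0.043  0.522]
[-1.8 -0.2  0.3] [0.1 0.1 0. ]
[-2.8 -0.2  0.8] [0.1 0.1 0. ]
[-3.8 -0.2  1.4] [0.1 0.1 0. ]
[-4.8 -0.2  2.2] [0.1 0.1 0. ]
[-5.6 -0.2  3. ] [0.1 0.1 0. ]
[-6.4 -0.2  3.9] [0.1 0.1 0. ]
[-7.1 -0.2  4.8] [0.1 0.1 0. ]
[-7.7 -0.2  5.8] [0.1 0.1 0. ]
[-8.1 -0.2  6.9] [0.1 0.1 0. ]
[-8.5 -0.2  8.1] [0.1 0.1 0. ]
[-8.8 -0.2  9.2] [0.1 0.1 0. ]
[-8.9 -0.2 10.4] [0.1 0.1 0. ]
-0.000270471590881282
```

View pics/s1.png

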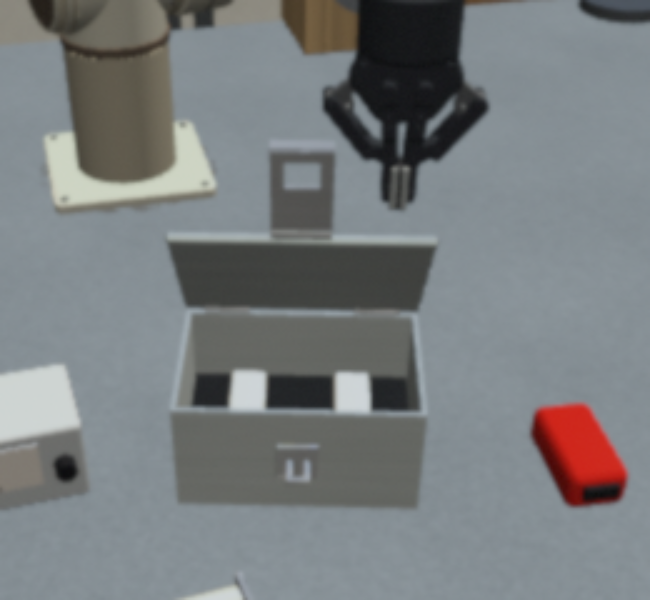

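The shut gripper is behind the lid, at (398,205) in the crop. The lid and hasp are untouched. Next I push the lid shut along an arc.

>>> carry_out:
  increments: [-1,0.4,0,0,0,0,-1.8,0.4,0.3,0,0,0,-2.8,0.4,0.8,0,0,0,-3.8,0.4,1.4,0,0,0,-4.8,0.4,2.2,0,0,0,-5.6,0.4,3,0,0,0,-6.4,0.4,3.9,0,0,0,-7.1,0.4,4.8,0,0,0,-7.7,0.4,5.8,0,0,0,-8.1,0.4,6.9,0,0,0,-8.5,0.4,8.1,0,0,0,-8.7,0.4,9.2,0,0,0,-8.8,0.4,9.8,0,0,0,-8.8,0.4,10.2,0,0,0,-8.8,0.4,10.2,0,0,0]

```text
time: 4.03
ee_pos: [0.6169, 0.1489, 0.1085]
orientation: [0.0, 0.125, 0.992, 0.0]
ft_force: [0.7, 0.9, -0.9]
finger_gap: 0.0002
gripper_force: 0.0
```

>>> carry_out:
  increments: [0,0,0.2,0,0,0,0,0,0.4,0,0,0,0,0,0.5,0,0,0,0,0,0.5,0,0,0]

```text
time: 4.53
ee_pos: [0.6172, 0.149, 0.1079]
orientation: [0.002, 0.125, 0.992, 0.001]
ft_force: [-7.4, -1.8, 19.5]
finger_gap: -0.0002
gripper_force: 9.4
```

```bash
python3 - <<'E'
from k import *
import cv2
rows([(.04,.08,.108)])
c=bot.camera("scene");cv2.imwrite("pics/s2.png",cv2.resize(c["image"][60:300,200:460,::-1],None,fx=2.5,fy=2.5))
E
```

```text
t 4.525 case pos [0.033 0.08  0.108] F [-6.762 -3.559 19.511]
[-0.7 -0.  -0. ] [ 0.1  0.2 -0. ]
```

View pics/s2.png

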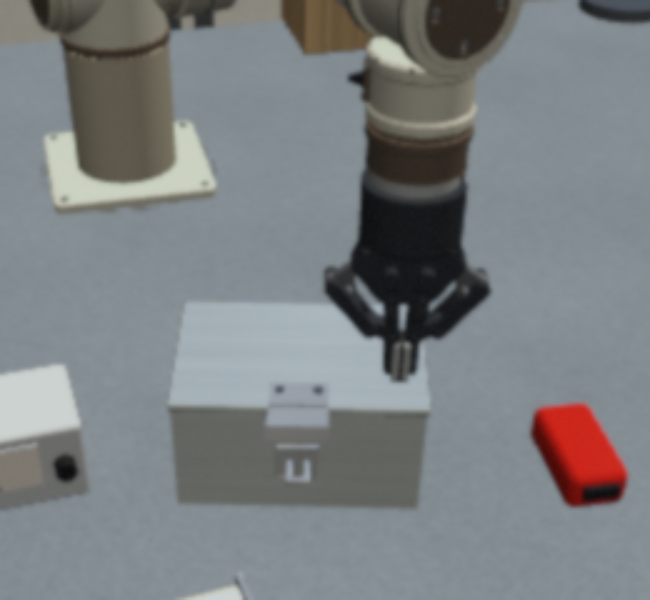

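The lid is shut flat: the fingertip reads z = 0.108 m under 19 N, and the lid covers the box. The hasp juts out towards the camera at (298,410). Next I lift, move over the hasp and swing it down.

```bash
python3 - <<'E'
from k import *
def p(h,r=.038):
    h=np.radians(h);off=.012*np.clip((np.pi/2-h)/np.radians(25),-1,1)
    return (.076+r*np.sin(h)+.0015*np.cos(h)+off,0,.106-r*np.cos(h)+.0015*np.sin(h))
rows([(.033,.08,.19),(.10,0,.19),(.10,0,.15)]);print()
rows([p(h) for h in [130,120,110,100,90,80,70,60,50,40,30,20,10,0]])
E
```

```text
t 4.575 case pos [0.033 0.08  0.108] F [-7.065 -3.251 18.749]
[-0.1 -0.  -8.2] [ 0.1  0.2 -0. ]
[-6.8 -8.  -8.2] [ 0.1  0.2 -0. ]
[-6.7 -8.  -4.2] [ 0.1  0.2 -0. ]

t 4.575 case pos [0.033 0.08  0.108] F [-7.065 -3.251 18.749]
[-5.9 -8.  -2.4] [ 0.1  0.2 -0. ]
[-6.3 -8.  -1.8] [ 0.1  0.2 -0. ]
[-6.9 -8.  -1.2] [ 0.1  0.2 -0. ]
[-7.6 -8.  -0.6] [ 0.1  0.2 -0. ]
[-8.1 -8.   0. ] [ 0.1  0.2 -0. ]
[-8.6 -8.   0.7] [ 0.1  0.2 -0. ]
[-8.9 -8.   1.4] [ 0.1  0.2 -0. ]
[-8.9 -8.   2. ] [ 0.1  0.2 -0. ]
[-8.5 -8.   2.5] [ 0.1  0.2 -0. ]
[-8.1 -8.   3. ] [ 0.1  0.2 -0. ]
[-7.5 -8.   3.4] [ 0.1  0.2 -0. ]
[-7.  -8.   3.7] [ 0.1  0.2 -0. ]
[-6.3 -8.   3.9] [ 0.1  0.2 -0. ]
[-5.7 -8.   4. ] [ 0.1  0.2 -0. ]
```

>>> carry_out:
  increments: [0,0,-2,0,0,0,0,0,-5,0,0,0,0,0,-8.6,0,0,0,-2.5,-3,-8.6,0,0,0,-5.5,-6.5,-8.6,0,0,0,-6.7,-8,-8.6,0,0,0,-6.7,-8,-6.6,0,0,0,-6.7,-8,-4.6,0,0,0,-6.7,-8,-4.6,0,0,0]

```text
time: 5.7
ee_pos: [0.6602, 0.0549, 0.1471]
orientation: [-0.002, 0.125, 0.992, -0.0]
ft_force: [0.1, 0.7, -0.3]
finger_gap: 0.0001
gripper_force: 0.0
```

```bash
python3 - <<'E'
from k import *
import cv2
def p(h,r=.038):
    h=np.radians(h);off=.012*np.clip((np.pi/2-h)/np.radians(25),-1,1)
    return (.076+r*np.sin(h)+.0015*np.cos(h)+off,0,.106-r*np.cos(h)+.0015*np.sin(h))
rows([p(h) for h in [130,120,110,100,90,80,70,60,50,40,30,20,10,0]])
c=bot.camera("scene");cv2.imwrite("pics/s3.png",cv2.resize(c["image"][100:280,220:420,::-1],None,fx=3,fy=3))
E
```

```text
t 5.7 case pos [ 0.098 -0.     0.147] F [-0.11   0.677 -0.321]
[0.6 0.  1.6] [-0.1 -0.3  0. ]
[0.2 0.  2.1] [-0.1 -0.3  0. ]
[-0.4  0.   2.7] [-0.1 -0.3  0. ]
[-1.1  0.   3.3] [-0.1 -0.3  0. ]
[-1.6  0.   4. ] [-0.1 -0.3  0. ]
[-2.1  0.   4.6] [-0.1 -0.3  0. ]
[-2.4  0.   5.3] [-0.1 -0.3  0. ]
[-2.4  0.   5.9] [-0.1 -0.3  0. ]
[-2.   0.   6.4] [-0.1 -0.3  0. ]
[-1.6  0.   6.9] [-0.1 -0.3  0. ]
[-1.1  0.   7.3] [-0.1 -0.3  0. ]
[-0.5  0.   7.6] [-0.1 -0.3  0. ]
[0.1 0.  7.8] [-0.1 -0.3  0. ]
[0.8 0.  7.9] [-0.1 -0.3  0. ]
```

View pics/s3.png

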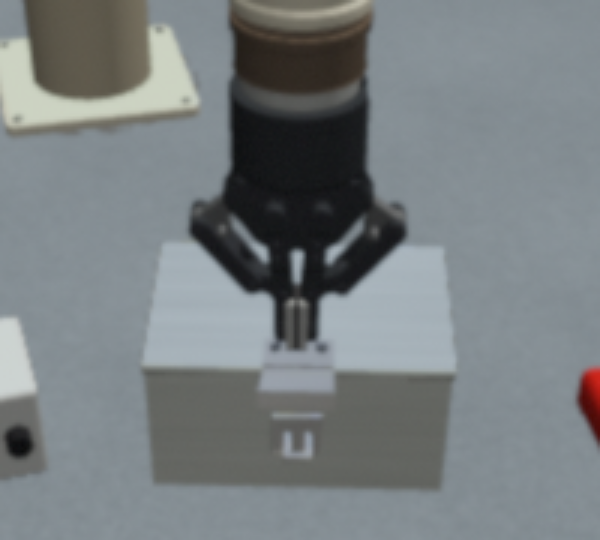

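The finger is centred above the hasp, with its tip at about (296,348), behind the hasp plate at (297,385). Now I swing it down.

>>> carry_out:
  increments: [0.2,0,1,0,0,0,0.2,0,2.1,0,0,0,-0.4,0,2.7,0,0,0,-1.1,0,3.3,0,0,0,-1.6,0,4,0,0,0,-2.1,0,4.6,0,0,0,-2.4,0,5.3,0,0,0,-2.4,0,5.9,0,0,0,-2,0,6.4,0,0,0,-1.6,0,6.9,0,0,0,-1.1,0,7.3,0,0,0,-0.7,0,7.5,0,0,0,-0.3,0,7.6,0,0,0,0,0,7.7,0,0,0,0,0,7.7,0,0,0]

```text
time: 7.62
ee_pos: [0.6614, 0.0547, 0.0723]
orientation: [-0.0, 0.125, 0.992, 0.0]
ft_force: [-0.1, 0.0, 0.6]
finger_gap: 0.0003
gripper_force: 0.0
```

>>> carry_out:
  increments: [0.4,0,0.1,0,0,0,0.8,0,0.2,0,0,0,1.1,0,0.2,0,0,0,1.3,0,0.2,0,0,0,1.3,0,0.2,0,0,0]

```text
time: 8.25
ee_pos: [0.6547, 0.0566, 0.0721]
orientation: [0.006, 0.126, 0.992, -0.0]
ft_force: [12.4, -3.5, -2.2]
finger_gap: -0.0001
gripper_force: 6.4
```

```bash
python3 - <<'E'
from k import *
import cv2
rows([(.0885,0,.07)])
c=bot.camera("scene");cv2.imwrite("pics/s4.png",cv2.resize(c["image"][100:280,220:420,::-1],None,fx=3,fy=3))
E
```

```text
t 8.25 case pos [ 0.092 -0.     0.072] F [12.871 -0.33  -2.195]
[ 0.4 -0.   0.2] [ 0.1  0.7 -0.1]
```

View pics/s4.png

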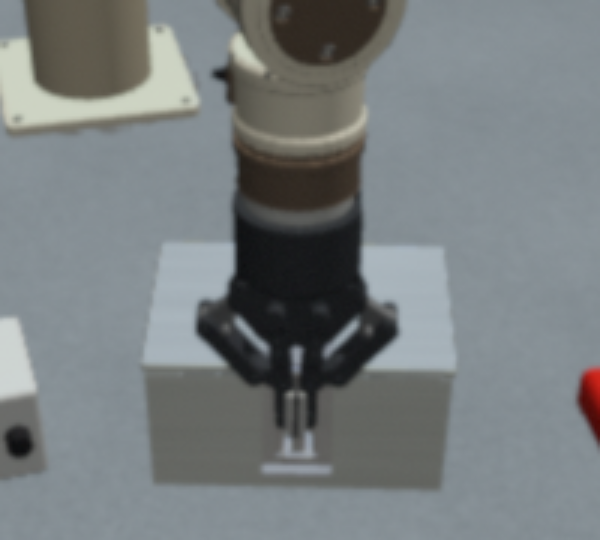

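The hasp hangs down with its lip at (297,470), and the catch shows through the slot at (297,450). It stopped firmly under 13 N. I'll back off and check.

>>> carry_out:
  increments: [-1.5,0,0,0,0,0,-2.5,0,0,0,0,0,-2.5,0,-3,0,0,0,-2.5,0,-8,0,0,0,-2.5,0,-13,0,0,0,3,0,-15,0,0,0,9,0,-15,0,0,0,14,0,-15,0,0,0,18,0,-15,0,0,0,18,0,-15,0,0,0]

```text
time: 9.55
ee_pos: [0.4718, 0.1031, 0.2205]
orientation: [-0.001, 0.124, 0.992, -0.0]
ft_force: [0.5, 1.3, 0.1]
finger_gap: 0.0
gripper_force: 0.0
```

```bash
python3 - <<'E'
from k import *
import cv2
c=bot.camera("scene");a=cv2.resize(c["image"][170:290,230:390,::-1],None,fx=5,fy=5,interpolation=cv2.INTER_CUBIC);cv2.imwrite("pics/s5.png",a)
for n,p in [("pivot",(.0775,0,.106)),("lip tip if flat",(.0875,0,.031)),("lid edge L",(.072,.102,.108)),("R",(.072,-.102,.108))]:
    print(n,(proj(c,W(p))-[230,170])*5)
E
```

```text
pivot [443.745 272.033]
lip tip if flat [441.779 432.564]
lid edge L [709.125 262.981]
R [180.146 255.093]
```

View pics/s5.png

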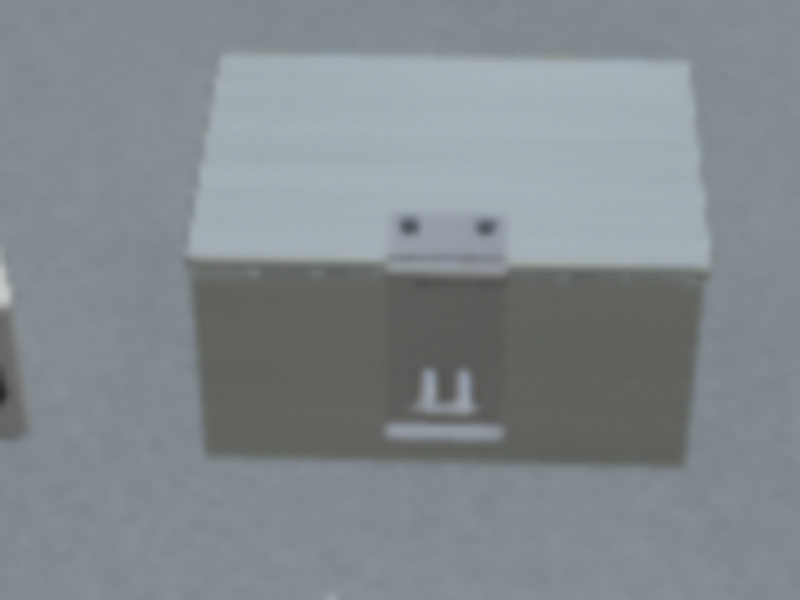

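The lip at (443,432) sits about 2–3 mm lower than it would if flat. The vertical finger probably met the pivot rod first, which leaves the hasp a few hundredths of a rad short. I'll press the lid once more, then push the hasp with a tilted finger.

```bash
python3 - <<'E'
from k import *
rows([(.04,.055,.22),(.04,.055,.112),(.04,.055,.104),(.04,.055,.2),(.13,0,.2),(.13,0,.069),(.10,0,.069),(.088,0,.069)])
E
```

```text
t 9.6 case pos [-0.095 -0.     0.221] F [-0.305  0.061  0.766]
[-13.5   5.5   0.1] [0.  0.  0.1]
[-13.5   5.5  10.9] [0.  0.  0.1]
[-13.5   5.5  11.7] [0.  0.  0.1]
[-13.5   5.5   2.1] [0.  0.  0.1]
[-22.5  -0.    2.1] [0.  0.  0.1]
[-22.5  -0.   15.2] [0.  0.  0.1]
[-19.5  -0.   15.2] [0.  0.  0.1]
[-18.3  -0.   15.2] [0.  0.  0.1]
```

>>> carry_out:
  increments: [-5,2,0,0,0,0,-10,4,0,0,0,0,-13.5,5.5,0,0,0,0,-13.5,5.5,5,0,0,0,-13.5,5.5,9,0,0,0,-13.5,5.5,10.8,0,0,0,-13.5,5.5,11.4,0,0,0,-13.5,5.5,11.7,0,0,0,-13.5,5.5,11.7,0,0,0]

```text
time: 10.72
ee_pos: [0.6191, 0.1216, 0.1078]
orientation: [0.0, 0.126, 0.992, -0.0]
ft_force: [-13.3, -2.8, 24.2]
finger_gap: -0.0
gripper_force: 12.4
```

>>> carry_out:
  increments: [0,0,-3,0,0,0,0,0,-8,0,0,0,-3,-2,-10,0,0,0,-6,-4,-10,0,5,0,-9,-5.5,-10,0,10,0,-9,-5.5,-8,0,15,0,-9,-5.5,-4,0,15,0,-9,-5.5,0,0,15,0,-9,-5.5,3.5,0,15,0,-9,-5.5,3.5,0,15,0,-9,-5.5,3.5,0,15,0]

```text
time: 12.1
ee_pos: [0.6938, 0.0464, 0.0692]
orientation: [-0.129, 0.125, 0.984, 0.017]
ft_force: [-0.2, -0.1, 0.0]
finger_gap: -0.0002
gripper_force: 0.0
```

```bash
python3 - <<'E'
from k import *
rows([(.10,0,.069),(.088,0,.069)])
E
```

```text
t 12.1 case pos [ 0.133 -0.     0.069] F [-0.146 -0.179  0.028]
[3.1 0.  0.9] [  0.  -14.9  -0. ]
[4.3 0.  1.2] [  0.  -14.9  -0. ]
```

>>> carry_out:
  increments: [1.5,0,0.4,0,0,0,3.1,0,0.8,0,0,0,3.8,0,1,0,0,0,4.3,0,1.1,0,0,0,4.6,0,1.2,0,0,0,4.8,0,1.2,0,0,0,4.8,0,1.2,0,0,0]

```text
time: 12.98
ee_pos: [0.6508, 0.0579, 0.0708]
orientation: [-0.123, 0.125, 0.984, 0.017]
ft_force: [10.2, -2.7, 0.9]
finger_gap: 0.0003
gripper_force: 5.4
```

```bash
python3 - <<'E'
from k import *
rows([(.13,0,.069)])
E
```

```text
t 12.975 case pos [0.088 0.    0.071] F [10.492 -0.046  0.945]
[-4.1 -0.  -0.9] [  0.1 -14.2  -0. ]
```

>>> carry_out:
  increments: [-2,0,-0.5,0,0,0,-4.5,0,-1,0,0,0,-4.5,0,-5,0,0,0,-4.5,0,-10,0,0,0,-3,0,-15,0,0,0,2,0,-16,0,-7,0,7,0,-15,0,-15,0,12,0,-14,0,-15,0,16,0,-13,0,-15,0,16,0,-13,0,-15,0]

```text
time: 14.22
ee_pos: [0.5239, 0.0894, 0.2366]
orientation: [-0.0, 0.125, 0.992, -0.0]
ft_force: [0.3, 0.7, 0.1]
finger_gap: 0.0001
gripper_force: 0.0
```

```bash
python3 - <<'E'
from k import *
import cv2
c=bot.camera("scene");a=cv2.resize(c["image"][170:290,230:390,::-1],None,fx=5,fy=5,interpolation=cv2.INTER_CUBIC);cv2.imwrite("pics/s6.png",a)
d=cv2.absdiff(c["image"],load("scene")["image"]).max(2)
print("bystander diff",d[200:330,160:240].max(),d[215:270,405:460].max(),d[285:330,235:305].max(),bot.state()["ee_pos"])
E
```

```text
bystander diff 6 8 4 [0.52  0.09  0.237]
```

View pics/s6.png

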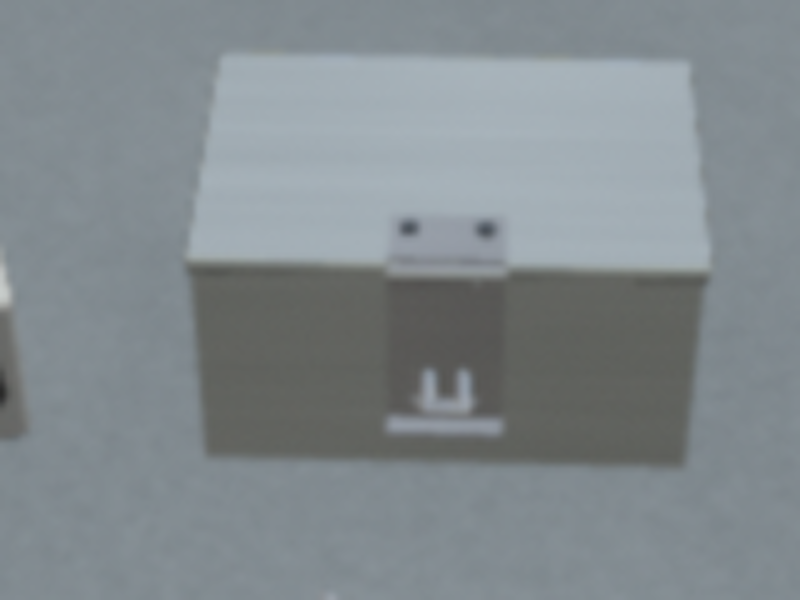

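The lip has moved up to (443,426), so the hasp is now flat with the catch through its slot at (446,390). The bright specks under the lid edge are gone, the bystanders have not moved, and the arm is clear.

```bash
python3 -c "
from rig import bot
print(bot.sign_off())"
```

```text
the job is handed in; nothing more can be done
None
```

The lid is fully shut, the hasp was then swung down flat against the front with the catch through its slot, the other things on the desk were not moved, and the job is handed in.

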